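Interleave a layer of watch heads

ROBOT

A 6-joint arm with a two-finger parallel gripper is mounted at the origin on the work surface. World frame = base frame: x ahead of the robot, y to its left, z up, the work surface at z = 0. Lengths are in m, angles in rad, forces in N, time in s.
With the tool pointing down it reaches from about 0.325 to 0.9 m from the base axis. Payload 6.1 kg.
Tool frame: the origin (TCP) lies between the finger pads; the fingertips stand 11 mm ahead of it and the grasp point (between the pads) lies 8 mm behind it; z points along the fingers, y is the line along which they close (so a half turn about z gives the same grasp; the last joint's range is limited). The gripper opens to 85 mm and grips with 20 to 120 N. Pads are 22 mm wide; open, the fingers measure 114 mm over their backs; the gripper's body (76 mm by 85 mm) begins 54 mm behind the grasp point. The pads swing forward as they close: fully open they stand 13 mm farther back than shut.
Start: joints at [-1.276, 0.22, 1.526, -0, 1.395, -0.126], TCP at [0.255, -0.57, 0.242] pointing down, gripper open.
Joint ranges: [-2.98, 2.98], [-0.91, 2.08], [0.09, 2.57], [-1.24, 4.39], [0.2, 2.65], [-2.68, 2.68]. Speed limits (rad/s): [2.57, 2.57, 3.01, 3.14, 3.14, 3.14].

INTERFACE

Orientations are given as a unit quaternion [w, x, y, z].
In Python, from station import arm gives the robot as it stands.
- The arm moves only by the tool jog_arm, never from a script. Its argument "plan" is one flat list of numbers, 4 for each row, row after row: the shift along the tool's x, y, z as a fraction of full scale, then the turn about the tool's z as a fraction of full scale. In form: [x, y, z, yaw, x, y, z, yaw, ...]. A call has 1 to 10 rows; each row shifts and turns the commanded pose from where the row before left it, along the tool's axes as they then stand; what a row does not reach is not made up. Full scale, the value 1, is 0.03 m for a shift and 0.12 rad for a turn. A row lasts 1/10 s, in which the tool goes at most 50 mm and 8.59 degrees, less where a joint would pass 70% of its speed; a pose out of reach is approached as far as the arm can. A call with a number of a shift or a turn outside -1 to 1 is refused whole. A call with a gripper value outside its range is refused whole. "claw" is the closure, from -1 (fully open) to 1 (shut), set as the call begins (left out, the last holds). The fingers move at their own pace and stop on an object; "force" is the grip in N (left out, the last holds). Time passes only in rows, so rows that do not move let the fingers close. It gives the time, the measured TCP pose, the force, the opening and the grip force at its end, in the units of the state.
- arm.read_state(): the state, without advancing time (a new reading comes with each control period).
- arm.capture(name): name is "side" or "top" or "wrist"; returns the picture (400x640x3 uint8, red, green, blue); there is no depth.
- arm.get_calibration(name): a dict with "fx", "fy", "cx", "cy" (pixels), "origin" and "rotation" of the camera in the world; the wrist camera has in their place "T_tool_cam" (4x4, takes a point from camera to tool coordinates, whose origin is the TCP and whose axes are the flange's). Camera axes: x right, y down, z forward; pixel columns grow to the right and rows downward; lengths in m; the calibration is good to about 2 mm. A picture is of the moment at which its call begins: read the wrist's pose just before it. get_calibration takes no time and is no camera call.
- arm.job_done(): hands the job in; it is judged then, once.
Trained networks look in the newest picture that a camera, given by its name, has taken for a name from the list of things; names that differ only in an ending like _2 or _b are one class to them, and where a whole thing is asked for, a point or a joint stands for the part that bears it (a point fixed in the world has none). Each returns a list of dicts, best first, with "p" (0 to 1); they miss things now and then, are a little off and sometimes report something else, mostly with a low value. They report only what shows in the picture. A call takes as long as a camera call. They do not tell look-alikes from the thing itself.
- arm.find_in(camera, name): "point" ([x, y, z] in m, in world coordinates, good to about 4 mm: the middle of the surface that is visible of it).
- arm.pinpoint(camera, name): "point" ([x, y, z] in m, in world coordinates, good to about 4 mm: a listed point, or the origin of a listed thing).
The state is a dict: "t": time; "q": joint angles; "qd": joint speeds; "joint_torque": joint torques, N m; "eef_pos": TCP position; "ee_rot": TCP orientation; "ft_force": force on the tool from outside, world axes, zero at the start; "ft_torque": the same for the moment, N m; "width": finger opening in m; "grip_force": force on a finger pad.
Only numpy, scipy, OpenCV 4.12 (cv2) and the standard library are available. Lean on these libraries where they do the work, as an engineer would, in place of code of your own. Each camera call takes 0.05 s, during which the arm holds its last target. There are 200 camera calls.

TASK

On the watchmaker's bench, take the watch head with the red dot out of the lower layer in the packing cradle and put it in the red reject bin, leaving the two good heads where they are. Then slide the blue separator board along the cradle's rails, without lifting it off them, over the lower layer until it is fully home against the end stop. Finally lower (do not drop) the filled green tray squarely onto the middle of the board and let go, leaving the other things on the bench alone.

Things in the scene. Friction and masses are not known exactly. Their poses are not given: they have to be found in the camera images.
- cradle: Fixed aluminium packing cradle, 174 wide (its x), 333 long (its y, from -78 to +255), z up. Origin: on the bench under the centre of the lower layer (y -70 to +70). Between two rails, 130 apart inside, is only a floor at z=6, so fingertips may reach down behind the board's rear edge. The rails run on towards +y as feed rails, open at the +y end.
- feed_end (a point): Point at the open +y end of the cradle, midway between the rails, level with their tops (cradle x=0, y=255, z=36). The flat rails (x=+/-65 to 76, tops at z=36) run the whole length and carry the board like a bridge; outside them dark guide strips rise to z=45 and keep the board within about 3 of the middle line.
- stop (a point): Centre of the inner face of the cradle's dark end stop (cradle x=0, y=-70, z=38.5; its top at z=48). The board slides towards -y of the cradle and is fully home when its front edge meets this face; its centre is then over the cradle's origin.
- head_reject: The reject watch head: steel disc 34 across, 11 high, about 60 g, white dial with a red dot 18 across on top. Origin at the centre of its underside. It lies on the cradle's floor (z=6) in one of three places in a row along the cradle's y (y=-42, 0 or +42, x about 0), good heads in the other two, 8 clear between neighbours; 48 free to the rails on each side in x.
- head_a: Good watch head with a brass dial and black hands, same size; to stay where it is. Origin at the centre of its underside.
- head_b: Good watch head with a white dial and black hands and no red dot, same size; to stay where it is. Origin at the centre of its underside.
- board: Blue rigid separator board, 146 (x) by 140 (y) by 5 thick, about 120 g. Origin at the centre of its underside, axes parallel to the cradle's. It lies loose across the feed rails (underside at cradle z=36), its centre 148 to 176 from the cradle's origin towards +y; it slides with under 2 N when pushed at the middle of its rear (+y) edge.
- tray: Filled green tray, 120 (x) by 116 (y), rim 20 high, about 350 g, standing on the bench to the right; four watch heads are fixed in it (tops 19 high). An upright green grip fin stands in its middle: 12 thick (x), 60 long (y), top 56 above the underside. Origin at the centre of its underside. Either way round is right.
- bin: Fixed red open reject bin, 120 by 120 by 40 high, walls and floor 4 thick (floor about 4). Origin at the centre of its underside.
- cup: Bystander, to be left alone: white ceramic bowl, 60 across, 30 high. Origin at its underside or near its middle.
- tins: Bystander, to be left alone: stack of round parts tins (blue, purple, green), 84 across, 60 high. Origin at its underside or near its middle.
- jar: Bystander, to be left alone: small glass jar with black cap, 44 across, 60 high. Origin at its underside or near its middle.
- screwdriver: Bystander, to be left alone: blue-handled screwdriver lying flat, 140 long. Origin at its underside or near its middle.
- loupe: Bystander, to be left alone: black eyepiece loupe, 38 across, 28 high. Origin at its underside or near its middle.
- puck: Bystander, to be left alone: steel casing puck, 56 across, 35 high. Origin at its underside or near its middle.
- brush: Bystander, to be left alone: wooden brush lying flat, 150 long. Origin at its underside or near its middle.
There are look-alikes about, which are no part of the job. What is shaped like the head_reject but orange or pink is not meant.

How it is judged:
On the way, in this order (a step that is already met when the one before it is completed fails the run):
1. the head with the red dot lies in the reject bin, let go (x of head_reject in the frame of bin between -0.056 and 0.056 m and y of head_reject in the frame of bin between -0.056 and 0.056 m and z of head_reject in the frame of bin between -0.002 and 0.03 m and contact force between head_reject and the fingers below 0.1 N), for 0.2 s.
2. the separator board lies on the rails over the lower layer, fully home against the stop (x of board in the frame of cradle between -0.007 and 0.007 m and y of board in the frame of cradle between -0.005 and 0.007 m and z of board in the frame of cradle between 0.033 and 0.039 m and angle between the x axis of board and the x axis of cradle, either way round below 0.06 rad and angle between board's own z axis and vertical below 0.03 rad), for 0.2 s.
At the end, for the whole second after the job is handed in: Red-dot head lying in the bin; board flat on the rails, within 7 mm and 0.06 rad of fully home; tray flat on the board, within 12 mm of its centre in each direction and square within 0.12 rad (either way round); all at rest (all of step 2 and x of head_reject in the frame of bin between -0.056 and 0.056 m and y of head_reject in the frame of bin between -0.056 and 0.056 m and z of head_reject in the frame of bin between -0.002 and 0.03 m and x of tray in the frame of board between -0.012 and 0.012 m and y of tray in the frame of board between -0.012 and 0.012 m and z of tray in the frame of board between 0.002 and 0.008 m and angle between the x axis of tray and the x axis of board, either way round below 0.12 rad and angle between tray's own z axis and vertical below 0.04 rad and linear speed of each of head_reject, board, tray below 0.01 m/s); the robot touches nothing.
It fails at once if a good watch head is shifted by more than 20 mm (distance of any of head_a, head_b from where it was at the start of the episode above 0.02 m).
It fails at once if the board is lifted off the rails (more than 12 mm) (z of board in the frame of cradle above 0.048 m).
It fails at once if the tray is dropped (moves faster than 0.5 m/s while the fingers do not hold it, a fall of about 13 mm) (linear speed of tray above 0.5 m/s and contact force between tray and the fingers below 0.1 N).
It fails at once if a bystander is shifted by more than 30 mm (distance of any of cup, tins, jar, screwdriver, loupe, puck, brush from where it was at the start of the episode above 0.03 m).
It also fails if it takes over 67 s, if anything falls off the work surface, if the arm or the gripper's body presses on something with over 40 N, if the wrist force passes 120 N, or if a joint passes its speed limit or range.

## Working session

There is one attempt and no reset: what is moved stays moved. The work goes in short steps, Python scripts to look and compute and a tool call to move; the robot and the scene stay as the last step left them, time stands still between calls to the robot, and variables do not carry over. Pictures are saved under pics/ and viewed, at most 10 in all, crops included, and the job is handed in when it is done.

Besides the shell and the picture viewer there is one more tool, called after "Request:" as name(argument=value, ...), one argument or row to a line, values as JSON. jog_arm: Moves the arm, as the interface text tells. Shift numbers are shares of 0.03 m and turn numbers shares of 0.12 rad, none past 1 either way. Its arguments: {"type":"object","properties":{"plan":{"type":"array"},"claw":{"type":"number"},"force":{"type":"number"}},"required":["plan"]}

```bash
mkdir -p pics; ls; cat > h.py <<'E'
from station import arm
import numpy as np, cv2
def save(n,im): cv2.imwrite('pics/'+n+'.png',im[:,:,::-1])
def proj(cam,P):
    c=arm.get_calibration(cam); R=np.array(c['rotation']); p=R.T@(np.array(P)-c['origin'])
    return np.array([c['fx']*p[0]/p[2]+c['cx'],c['fy']*p[1]/p[2]+c['cy']])
def ray(cam,u,v,z):
    c=arm.get_calibration(cam); R=np.array(c['rotation']); d=R@np.array([(u-c['cx'])/c['fx'],(v-c['cy'])/c['fy'],1])
    o=np.array(c['origin']); return o+d*(z-o[2])/d[2]
E
python3 - <<'E'
from h import *
t=arm.capture('top'); save('top',t)
for n in ['feed_end','stop','cradle','head_reject','head_a','board','tray','bin']:
    r=arm.pinpoint('top',n)
    print(n,[(np.round(x['point'],3).tolist(),round(x['p'],2),proj('top',x['point']).round().tolist()) for x in r[:4]])
s=arm.read_state();print(s['t'],s['eef_pos'],s['ee_rot'])
print(arm.get_calibration('top'))
E
```

```text
picsTraceback (most recent call last):
  File "<stdin>", line 5, in <module>
  File "h.py", line 5, in proj
    c=arm.get_calibration(cam); R=np.array(c['rotation']); p=R.T@(np.array(P)-c['origin'])
                                                             ~~~^^~~~~~~~~~~~~~~~~~~~~~~~~
ValueError: matmul: Input operand 1 has a mismatch in its core dimension 0, with gufunc signature (n?,k),(k,m?)->(n?,m?) (size 3 is different from 4)
```

View pics/top.png

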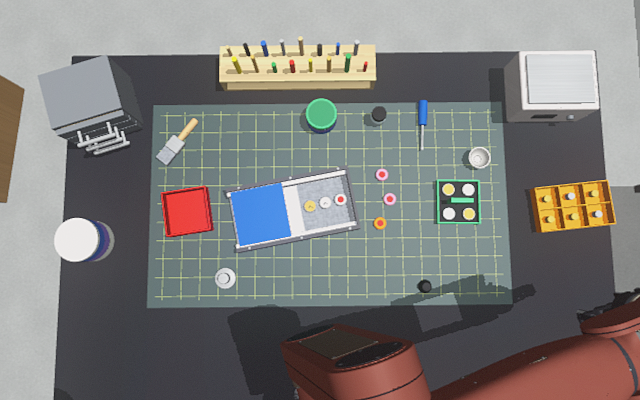

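The top view shows the cradle with its feed end on the left, the board at about (260,215) and the heads in the cradle at (310,206), (325,203) and (341,199). The bin is at (187,211) and the tray at (458,201). Three things could be taken for the reject: the round heads on the mat at (382,174), (390,199) and (380,223), which are outside the cradle. My choice is the one inside at (341,199), which I'll check in a crop.

```bash
sed -i "s/R=np.array(c\['rotation'\])/R=Rq(c['rotation'])/" h.py; cat >> h.py <<'E'
from scipy.spatial.transform import Rotation
def Rq(q):
    return Rotation.from_quat(q,scalar_first=True).as_matrix() if np.size(q)==4 else np.array(q)
E
python3 - <<'E'
from h import *
t=arm.capture('top')
save('crop',cv2.resize(t[150:260,150:500],(800,252),interpolation=cv2.INTER_CUBIC))
for n in ['feed_end','stop','cradle','head_reject','head_a','board','tray','bin']:
    r=arm.pinpoint('top',n)
    print(n,[(np.round(x['point'],3).tolist(),round(x['p'],2),proj('top',x['point']).round().tolist()) for x in r[:6]])
s=arm.read_state();print(s['t'],s['eef_pos'],s['ee_rot'])
print(arm.get_calibration('top'),arm.get_calibration('wrist'))
E
```

```text
feed_end [([0.468, 0.276, 0.035], 0.98, [233.0, 221.0]), ([0.501, 0.403, 0.002], 0.65, [189.0, 210.0]), ([0.507, 0.072, 0.007], 0.59, [310.0, 207.0]), ([0.758, -0.123, 0.002], 0.35, [379.0, 117.0])]
stop [([0.524, -0.038, 0.04], 0.97, [351.0, 199.0])]
cradle [([0.515, 0.034, 0.0], 0.98, [324.0, 204.0]), ([0.757, -0.122, -0.002], 0.28, [379.0, 118.0])]
head_reject [([0.523, -0.014, 0.009], 0.6, [341.0, 200.0]), ([0.528, -0.15, -0.001], 0.52, [391.0, 199.0]), ([0.59, -0.128, 0.002], 0.44, [382.0, 176.0]), ([0.46, -0.12, 0.001], 0.4, [380.0, 224.0])]
head_a [([0.508, 0.068, 0.007], 0.64, [311.0, 206.0]), ([0.524, 0.033, 0.005], 0.42, [324.0, 200.0])]
board [([0.484, 0.203, 0.036], 0.87, [261.0, 215.0]), ([0.694, 0.432, 0.001], 0.42, [180.0, 141.0])]
tray [([0.516, -0.33, -0.002], 0.71, [456.0, 202.0])]
bin [([0.5, 0.405, 0.0], 0.62, [188.0, 211.0])]
0.55 [ 0.25530834 -0.57044488  0.24228967] [-3.08074037e-05  9.77945992e-01  2.08857933e-01  1.36550142e-05]
{'fx': 508.6370497353408, 'fy': 508.6370497353408, 'cx': 323.0145895449583, 'cy': 197.77159167858596, 'origin': array([0.35819711, 0.03586763, 1.38796042]), 'rotation': array([ 0.0441777 , -0.70262214,  0.70883908, -0.04379062])} {'fx': 323.7295766963073, 'fy': 323.7295766963073, 'cx': 324.4354120795823, 'cy': 196.52319279584967, 'T_tool_cam': array([[ 4.93909679e-04, -9.66366938e-01, -2.57166674e-01,
         6.52821034e-02],
       [ 9.99999731e-01,  6.16563307e-04, -3.96306593e-04,
         2.45959073e-04],
       [ 5.41537123e-04, -2.57166409e-01,  9.66366983e-01,
        -1.30740007e-01],
       [ 0.00000000e+00,  0.00000000e+00,  0.00000000e+00,
         1.00000000e+00]])}
```

View pics/crop.png

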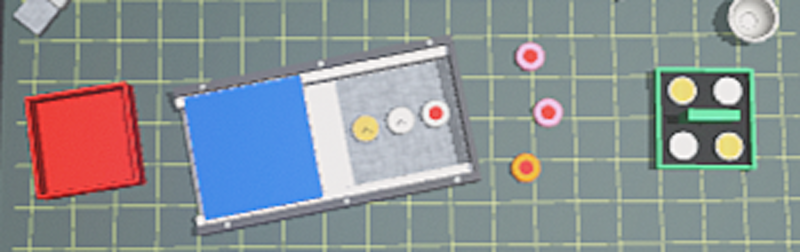

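The crop confirms it. The head with the white rim and red dot lies in the cradle, nearest the stop, at (341,199). The three on the mat are pink or orange look-alikes. Next I'll refine the measurements by colour.

```bash
cat > m.py <<'E'
from h import *
def rect(im,lo,hi,roi,z,cam='top'):
    u0,v0,u1,v1=roi; hsv=cv2.cvtColor(im,cv2.COLOR_RGB2HSV)
    m=np.zeros(im.shape[:2],np.uint8); m[v0:v1,u0:u1]=cv2.inRange(hsv,lo,hi)[v0:v1,u0:u1]
    n,l,st,c=cv2.connectedComponentsWithStats(m); k=1+np.argmax(st[1:,4])
    pts=np.argwhere(l==k)[:,::-1].astype(np.float32)
    W=np.array([ray(cam,u,v,z)[:2] for u,v in pts],np.float32)
    (c,s,a)=cv2.minAreaRect(W*1000); return W.mean(0).round(4),np.round(c,1),np.round(s,1),round(a,2),len(pts)
E
python3 - <<'E'
from m import *
t=arm.capture('top')
print('board',rect(t,(100,120,80),(125,255,255),(220,160,310,260),.041))
print('dot',rect(t,(0,120,80),(8,255,255),(332,190,350,210),.017))
print('dot2',rect(t,(165,120,80),(180,255,255),(332,190,350,210),.017))
print('bin',rect(t,(0,120,60),(8,255,255),(150,180,220,245),.04))
print('traytop',rect(t,(60,100,80),(85,255,255),(430,170,490,235),.02))
print('fin',rect(t,(60,100,80),(85,255,255),(446,192,475,210),.056))
E
```

```text
board (array([0.485 , 0.2036], dtype=float32), array([485.4, 203.7]), array([145. , 137.3]), 10.68, 2800)
dot (array([ 0.526 , -0.0107], dtype=float32), array([526. , -10.2]), array([10.9, 11. ]), 89.29, 23)Traceback (most recent call last):
  File "<stdin>", line 5, in <module>
  File "m.py", line 5, in rect
    n,l,st,c=cv2.connectedComponentsWithStats(m); k=1+np.argmax(st[1:,4])
                                                      ~~~~~~~~~^^^^^^^^^^
    return _wrapfunc(a, 'argmax', axis=axis, out=out, **kwds)
    return bound(*args, **kwds)
ValueError: attempt to get argmax of an empty sequence
```

Request:
jog_arm(
  plan=[0,0,0,-1,0,0,0,-1,0,0,0,-1,0,0,0,-1,0,0,0,-1,0,0,0,-1,0,0,0,-1,0,0,0,-1,0,0,0,-1,0,0,0,-1],
  claw=-1,
)

```text
t: 1.6
eef_pos: [0.2553, -0.5705, 0.2423]
ee_rot: [0.0, 0.687, 0.726, -0.0]
ft_force: [-0.1, 0.1, -0.2]
width: 0.0853
grip_force: 0.0
```

```bash
python3 - <<'E'
from m import *
t=arm.capture('top')
print('bin',rect(t,(0,120,60),(8,255,255),(150,180,220,245),.04))
print('traytop',rect(t,(60,100,80),(85,255,255),(430,170,490,235),.02))
print('fin',rect(t,(60,100,80),(85,255,255),(446,192,475,210),.056))
E
```

```text
bin (array([0.494 , 0.4043], dtype=float32), array([494.6, 403. ]), array([123.2, 121.1]), 8.47, 1944)
traytop (array([ 0.5172, -0.327 ], dtype=float32), array([ 516.8, -329.4]), array([118.7, 121.1]), 88.02, 382)
fin (array([ 0.516 , -0.3273], dtype=float32), array([ 516.9, -326.5]), array([15.7, 66.8]), 1.89, 133)
```

Request:
jog_arm(
  plan=[0,0,0,-1,0,0,0,-0.1,0.92,0.685,0,0,0.92,0.685,0,0,0.92,0.685,0,0,0.92,0.685,0,0,0.92,0.685,0,0,0.92,0.685,0,0,0.92,0.685,0,0,0.92,0.685,0,0],
)

```text
t: 2.65
eef_pos: [0.3775, -0.3223, 0.2425]
ee_rot: [0.0, 0.642, 0.767, -0.0]
ft_force: [-0.6, -0.3, -0.2]
width: 0.0853
grip_force: 0.0
```

Request:
jog_arm(
  plan=[0.92,0.685,0,0,0.92,0.685,0,0,0.92,0.685,0,0,0.92,0.685,0,0,0.92,0.685,0,0,0.92,0.685,0,0,0.92,0.685,0,0,0.92,0.685,-0.5,0,0.92,0.685,-0.5,0,0.92,0.685,-0.5,0],
)

```text
t: 3.65
eef_pos: [0.5296, -0.0135, 0.288]
ee_rot: [0.0, 0.642, 0.767, 0.0]
ft_force: [0.5, -0.8, 0.3]
width: 0.0856
grip_force: 0.0
```

Request:
jog_arm(
  plan=[0,0,0,0,0,0,0,0],
  claw=-0.1,
)

```text
t: 3.85
eef_pos: [0.5293, -0.0145, 0.2875]
ee_rot: [0.0, 0.64, 0.768, -0.0]
ft_force: [-0.0, -0.5, -0.5]
width: 0.0592
grip_force: 0.0
```

```bash
cat >> h.py <<'E'
def wristcam():
    s=arm.read_state(); im=arm.capture('wrist'); c=arm.get_calibration('wrist')
    T=np.eye(4); T[:3,:3]=Rq(s['ee_rot']); T[:3,3]=s['eef_pos']; M=T@c['T_tool_cam']
    def f(u,v,z):
        d=M[:3,:3]@np.array([(u-c['cx'])/c['fx'],(v-c['cy'])/c['fy'],1]); o=M[:3,3]; return (o+d*(z-o[2])/d[2])[:2]
    return s,im,f
def th(s): q=s['ee_rot']; return 2*np.arctan2(q[2],q[1])
def totool(s,p):
    t=th(s); d=np.array(p)-s['eef_pos'][:2]
    return np.array([d@[np.cos(t),np.sin(t)],d@[np.sin(t),-np.cos(t)]])/.03
def blob(im,f,lo,hi,z,n=4,mn=60):
    m=cv2.inRange(cv2.cvtColor(im,cv2.COLOR_RGB2HSV),lo,hi); k,l,st,c=cv2.connectedComponentsWithStats(m)
    for i in sorted(range(1,k),key=lambda i:-st[i,4])[:n]:
        if st[i,4]>mn: print(st[i].tolist(),c[i].round(1),f(*c[i],z).round(4))
E
python3 - <<'E'
from h import *
s,im,f=wristcam(); save('w1',im); print(th(s),s['width'])
blob(im,f,(0,120,80),(8,255,255),.017)
E
```

```text
1.751948891564357 0.05922987467311551
[593, 274, 47, 31, 312] [617.8 290. ] [ 0.9638 -0.1147]
[316, 156, 13, 13, 124] [321.8 161.9] [ 0.5263 -0.0124]
[254, 225, 12, 12, 108] [259.6 230.3] [ 0.4619 -0.1166]
[351, 248, 11, 10, 80] [356.  252.3] [ 0.5935 -0.1245]
```

View pics/w1.png

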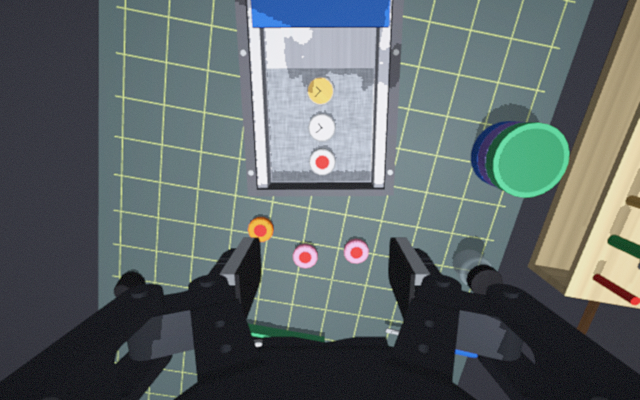

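The wrist view shows the reject at (322,162), with the two good heads behind it at (321,127) and (320,91). Its measured position of (0.526, -0.012) agrees with the top view. I'll descend.

Request:
jog_arm(
  plan=[0.1,-0.09,1,0,0,0,1,0,0,0,1,0,0,0,1,0,0,0,1,0,0,0,1,0,0,0,1,0,0,0,1,0,0,0,0.4,0,0,0,0,0],
)

```text
t: 4.9
eef_pos: [0.5236, -0.013, 0.0331]
ee_rot: [-0.002, 0.641, 0.768, -0.001]
ft_force: [-0.3, -0.3, 0.1]
width: 0.0468
grip_force: 0.0
```

Request:
jog_arm(
  plan=[0,0,0.2,0,0,0,0.2,0,0,0,0,0],
)

```text
t: 5.2
eef_pos: [0.5262, -0.0126, 0.0236]
ee_rot: [0.0, 0.64, 0.768, 0.0]
ft_force: [-0.8, -0.4, 0.1]
width: 0.0468
grip_force: 0.0
```

Request:
jog_arm(
  plan=[0,0,0.13,0,0,0,0.1,0,0,0,0,0],
)

```text
t: 5.5
eef_pos: [0.5257, -0.0123, 0.0161]
ee_rot: [-0.0, 0.64, 0.768, -0.0]
ft_force: [0.1, 0.6, -0.7]
width: 0.047
grip_force: 0.0
```

```bash
python3 - <<'E'
from h import *
s,im,f=wristcam(); save('w2',im); print(s['eef_pos'],s['ft_force'])
E
```

```text
[ 0.52572062 -0.01231853  0.01612087] [ 0.14185286  0.55571649 -0.72481851]
```

View pics/w2.png

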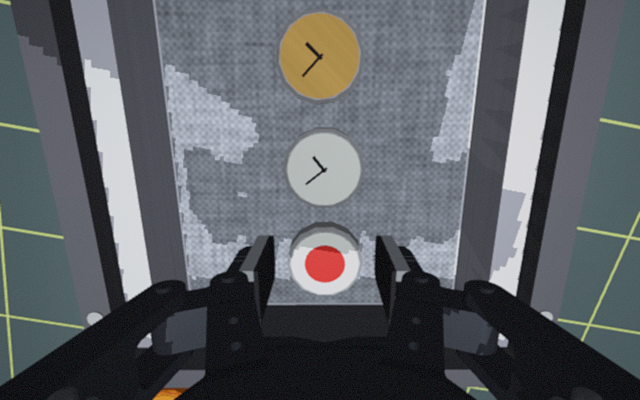

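The fingers straddle the red-dot head, which is at (325,263), and are well centred. I'll close.

Request:
jog_arm(
  plan=[0,0,0,0,0,0,0,0,0,0,0,0,0,0,0,0,0,0,0,0],
  claw=0.6,
  force=40,
)

```text
t: 6.05
eef_pos: [0.5263, -0.0125, 0.0168]
ee_rot: [0.0, 0.64, 0.768, 0.0]
ft_force: [-1.3, 0.4, 4.2]
width: 0.0315
grip_force: 40.0
```

Request:
jog_arm(
  plan=[0,0,-0.3,0,0,0,-0.6,0,0,0,-1,0,0,0,-1,0,0,0,-1,0,0,0,-1,0],
)

```text
t: 6.65
eef_pos: [0.5255, -0.0124, 0.1647]
ee_rot: [-0.0, 0.64, 0.768, -0.0]
ft_force: [0.8, -0.0, -1.1]
width: 0.0318
grip_force: 39.9
```

Request:
jog_arm(
  plan=[0.5,0.05,0,0,0.92,0.1,0,0,0.92,0.1,0,0,0.92,0.1,0,0,0.92,0.1,0,0,0.92,0.1,0,0,0.92,0.1,0,0,0.92,0.1,0,0,0.92,0.1,0,0,0.92,0.1,0,0],
)

```text
t: 7.65
eef_pos: [0.5051, 0.253, 0.1625]
ee_rot: [-0.0, 0.64, 0.769, -0.001]
ft_force: [-0.1, -0.3, -0.4]
width: 0.0315
grip_force: 39.9
```

Request:
jog_arm(
  plan=[0.92,0.1,0,0,0.92,0.1,0,0,0.92,0.1,0,0,0.92,0.1,0,0,0.92,0.1,0,0,0.4,0.1,0,0,0,0,0,0],
)

```text
t: 8.35
eef_pos: [0.4961, 0.4036, 0.1626]
ee_rot: [-0.0, 0.639, 0.769, -0.001]
ft_force: [-0.9, -0.3, -0.2]
width: 0.0318
grip_force: 39.9
```

```bash
python3 - <<'E'
from h import *
s,im,f=wristcam(); print(s['eef_pos'],s['width'])
print([(x['point'],x['p']) for x in arm.find_in('wrist','head_reject')[:3]])
t=arm.capture('top'); a=t[140:280,120:360]; im2=np.vstack([cv2.resize(a,(514,300)),cv2.resize(im,(514,300))]); save('p3',im2)
E
```

```text
[0.4960511  0.40362399 0.1625758 ] 0.03178448373460175
[([0.4954, 0.4063, 0.1612], 0.95)]
```

View pics/p3.png

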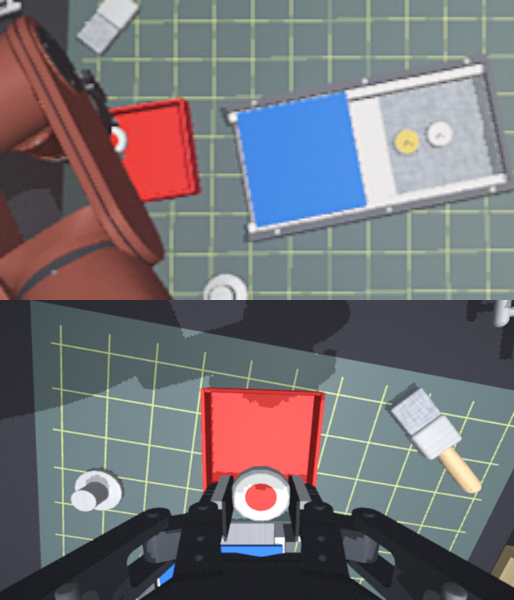

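Request:
jog_arm(
  plan=[0,0,0.8,0,0,0,1,0,0,0,1,0,0,0,1,0,0,0,0.6,0,0,0,0.3,0,0,0,0,0],
)

```text
t: 9.2
eef_pos: [0.4965, 0.4016, 0.0214]
ee_rot: [-0.0, 0.64, 0.768, -0.001]
ft_force: [-0.4, -0.2, -0.9]
width: 0.0318
grip_force: 39.9
```

Request:
jog_arm(
  plan=[0,0,0,0,0,0,0,0,0,0,0,0,0,0,-0.3,0,0,0,-1,0,0,0,-1,0,0,0,-1,0,0,0,-1,0],
  claw=-0.1,
)

```text
t: 10.0
eef_pos: [0.497, 0.4027, 0.1539]
ee_rot: [0.0, 0.64, 0.768, 0.001]
ft_force: [1.1, 1.0, -0.6]
width: 0.0466
grip_force: 0.0
```

Request:
jog_arm(
  plan=[-0.5,0,0,0,-1,0,0,0,-1,0,0,0,0,0,0,0],
  claw=1,
)

```text
t: 10.4
eef_pos: [0.5109, 0.3254, 0.1514]
ee_rot: [0.0, 0.641, 0.768, -0.001]
ft_force: [-0.3, 0.2, -0.3]
width: 0.0003
grip_force: 0.0
```

```bash
python3 - <<'E'
from m import *
s,im,f=wristcam(); print(s['eef_pos'],th(s),s['width']); save('w4',im)
print([(x['point'],x['p']) for x in arm.find_in('wrist','head_reject')[:3]])
hsv=cv2.cvtColor(im,cv2.COLOR_RGB2HSV)
blob(im,f,(100,120,80),(125,255,255),.041)
E
```

```text
[0.51087979 0.32544169 0.15136921] 1.7500990156119687 0.00026061843443719326
[([0.4947, 0.4016, 0.0157], 0.71)]
[178, 252, 116, 50, 3629] [229.7 268.9] [0.4457 0.2517]
[200, 320, 29, 31, 478] [214.3 334.9] [0.4391 0.1862]
[318, 321, 14, 22, 292] [324.5 331.7] [0.5329 0.2065]
```

View pics/w4.png

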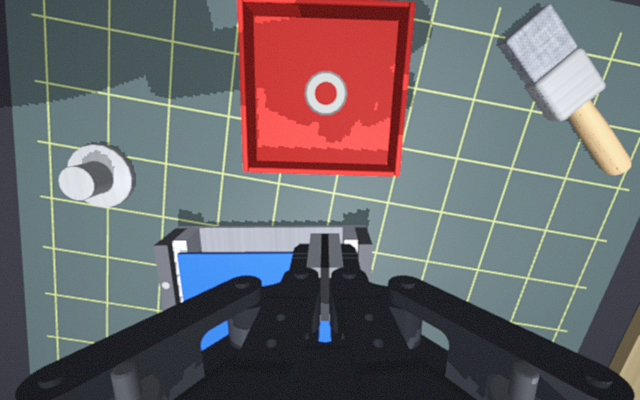

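The red-dot head lies in the bin at (325,93). The board's rear edge is just inside the feed end at about (235,252). I'll lower the closed fingers behind the middle of that edge.

Request:
jog_arm(
  plan=[-0.33,-0.8,0,0,-0.34,-0.8,0,0,0,0,0.8,0,0,0,1,0,0,0,1,0,0,0,0.8,0,0,0,0.2,0,0,0,0,0],
)

```text
t: 11.3
eef_pos: [0.4659, 0.3006, 0.0365]
ee_rot: [-0.001, 0.64, 0.769, -0.001]
ft_force: [0.7, -0.2, 0.8]
width: 0.0001
grip_force: 0.0
```

```bash
python3 - <<'E'
from m import *
s,im,f=wristcam(); print(s['eef_pos'],th(s),s['ft_force']); 
t=arm.capture('top'); save('p5',np.vstack([cv2.resize(im,(480,300)),cv2.resize(t[150:280,160:368],(480,300))]))
E
```

```text
[0.46590628 0.30060254 0.03650857] 1.7535744789191252 [ 0.71446118 -0.15748141  0.83599394]
```

View pics/p5.png

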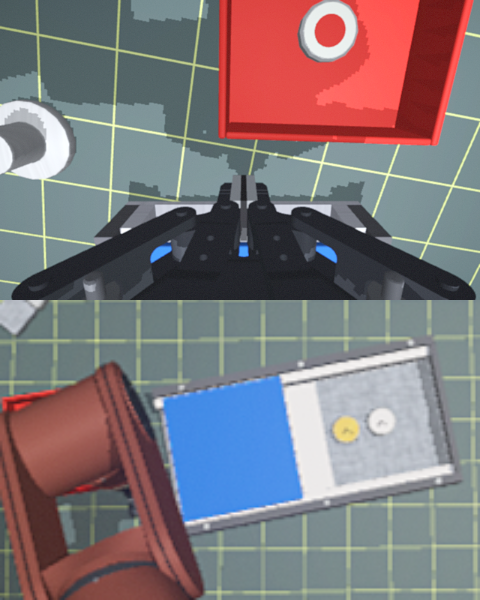

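The fingers are behind the middle of the rear edge and clear of it. I'll push.

Request:
jog_arm(
  plan=[-0.2,0,0,0,-0.3,0,0,0,-0.5,0,0,0,-0.5,0,0,0,-0.5,0,0,0,-0.5,0,0,0,-0.5,0,0,0,-0.5,0,0,0,-0.5,0,0,0,-0.2,0,0,0],
)

```text
t: 12.4
eef_pos: [0.4899, 0.1747, 0.0373]
ee_rot: [0.0, 0.64, 0.768, -0.0]
ft_force: [-0.4, 1.5, 0.9]
width: 0.0001
grip_force: 0.8
```

```bash
python3 - <<'E'
from m import *
s=arm.read_state(); print(s['eef_pos'],th(s),s['ft_force'])
t=arm.capture('top');print(rect(t,(100,120,80),(125,255,255),(220,160,370,260),.041)); print([(x['point'],x['p']) for x in arm.pinpoint('top','board')[:2]])
E
```

```text
[0.48992188 0.17470768 0.0373124 ] 1.7515319782710925 [-0.44300194  1.50670832  0.88289825]
(array([0.5048, 0.0805], dtype=float32), array([505.3,  81. ]), array([143.9, 106.9]), 9.93, 2120)
[([0.5037, 0.0964, 0.0379], 0.75)]
```

Request:
jog_arm(
  plan=[-0.4,0,0,0,-0.4,0,0,0,-0.4,0,0,0,-0.4,0,0,0,-0.15,0,0,0,-0.1,0,0,0,0,0,0,0],
)

```text
t: 13.2
eef_pos: [0.4998, 0.1214, 0.0374]
ee_rot: [0.0, 0.64, 0.768, -0.0]
ft_force: [0.4, 0.5, 0.2]
width: 0.0
grip_force: 0.0
```

Request:
jog_arm(
  plan=[-0.1,0,0,0,-0.1,0,0,0],
)

```text
t: 13.4
eef_pos: [0.5008, 0.1161, 0.0374]
ee_rot: [-0.0, 0.64, 0.769, 0.0]
ft_force: [0.2, 0.5, 0.6]
width: 0.0003
grip_force: 0.5
```

Request:
jog_arm(
  plan=[-0.1,0,0,0,-0.1,0,0,0],
)

```text
t: 13.6
eef_pos: [0.5019, 0.11, 0.0374]
ee_rot: [-0.0, 0.64, 0.769, 0.0]
ft_force: [0.4, 1.2, 0.0]
width: 0.0002
grip_force: 0.5
```

Request:
jog_arm(
  plan=[-0.07,0,0,0,0,0,0,0],
)

```text
t: 13.8
eef_pos: [0.5016, 0.109, 0.0374]
ee_rot: [-0.001, 0.64, 0.768, 0.0]
ft_force: [-1.9, 6.7, 2.8]
width: 0.0002
grip_force: 3.6
```

Request:
jog_arm(
  plan=[-0.07,0,0,0,0,0,0,0],
)

```text
t: 14.0
eef_pos: [0.5011, 0.1085, 0.0374]
ee_rot: [-0.003, 0.64, 0.768, 0.001]
ft_force: [-5.7, 14.3, 4.6]
width: -0.0003
grip_force: 7.2
```

The force rises to 14 N exactly at the expected home position. I'll back off, rise and check.

Request:
jog_arm(
  plan=[0.2,0,0,0,0.6,0,0,0,0,0,-1,0,0,0,-1,0,0,0,-1,0,0,0,-1,0,0,0,-1,1,0,0,-1,0.5,0,0,-1,0,0,0,0,0],
  claw=0.2,
)

```text
t: 15.0
eef_pos: [0.5011, 0.1294, 0.2527]
ee_rot: [0.003, 0.706, 0.708, 0.003]
ft_force: [0.2, 0.3, 0.3]
width: 0.034
grip_force: 0.0
```

```bash
python3 - <<'E'
from m import *
s=arm.read_state(); print(s['eef_pos'],th(s),s['ft_force'])
t=arm.capture('top');save('t6',t);print(rect(t,(100,120,80),(125,255,255),(220,160,370,260),.041)); print([(x['point'],x['p']) for n in ('board','cradle','stop') for x in arm.pinpoint('top',n)[:1]])
E
```

```text
[0.50110378 0.12943577 0.25271369] 1.572666003928847 [0.19193879 0.26974326 0.2679798 ]
(array([0.5129, 0.0228], dtype=float32), array([514.2,  26.2]), array([145. , 131.9]), 9.82, 2523)
[([0.5162, 0.0311, 0.0336], 0.76), ([0.5248, -0.037, 0.0383], 0.97)]
```

Request:
jog_arm(
  plan=[-0.5,0,0,0,-1,0,0,0,-1,0,0,0,-1,0,0,0,-1,0,0,0,-1,0,0,0,-1,0,0,0,-1,0,0,0,-1,0,0,0,-1,0,0,0],
)

```text
t: 16.2
eef_pos: [0.4977, -0.1575, 0.2461]
ee_rot: [-0.001, 0.707, 0.708, -0.001]
ft_force: [-0.2, -0.8, 0.4]
width: 0.0339
grip_force: 0.0
```

Request:
jog_arm(
  plan=[-1,0,0,0,-1,0,0,0,-1,0,0,0,-1,0,0,0,-1,0,0,0,-0.5,0,0,0,0,0,0,0],
)

```text
t: 16.9
eef_pos: [0.4981, -0.3223, 0.2462]
ee_rot: [-0.001, 0.707, 0.707, -0.0]
ft_force: [-0.4, 0.4, -1.1]
width: 0.0343
grip_force: 0.0
```

```bash
python3 - <<'E'
from m import *
t=arm.capture('top');print(rect(t,(100,120,80),(125,255,255),(220,160,370,260),.041)); print([(n,x['point'],x['p']) for n in ('board','cradle','stop','feed_end') for x in arm.pinpoint('top',n)[:1]])
s,im,f=wristcam(); print(s['eef_pos'],th(s),s['width']); save('p7',np.vstack([cv2.resize(im,(480,300)),cv2.resize(t[150:275,220:420],(480,300))]))
save('w7',im)
print([(x['point'],x['p']) for x in arm.pinpoint('wrist','tray')[:2]])
E
```

```text
(array([0.5131, 0.03  ], dtype=float32), array([513.6,  30. ]), array([144.8, 139.7]), 10.54, 2810)
[('board', [0.514, 0.0303, 0.0359], 0.72), ('stop', [0.527, -0.0368, 0.0368], 0.82), ('feed_end', [0.4697, 0.2761, 0.0416], 0.6)]
[ 0.49932063 -0.31929867  0.24733111] 1.574102530314403 0.034375494292068896
[([0.5127, -0.3308, -0.0002], 0.74)]
```

View pics/p7.png

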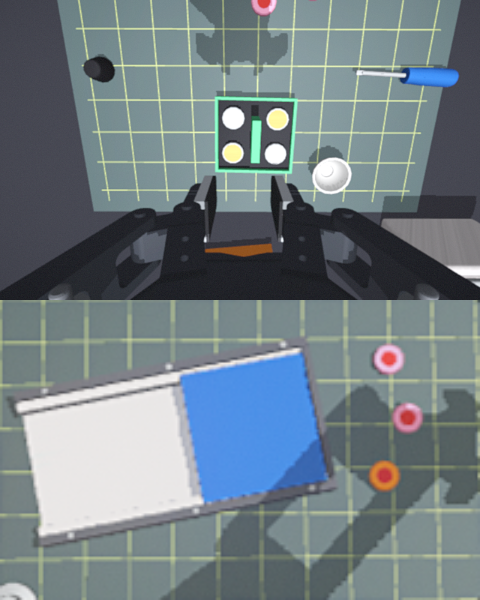

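The board is flat and seated against the stop, centred at (0.5136, 0.030) and turned 10.5°. The tray is below the wrist with the fin at about (342,188) in full-size pixels. I'll measure the fin's pose.

```bash
python3 - <<'E'
from h import *
s,im,f=wristcam(); print(s['eef_pos'],th(s))
hsv=cv2.cvtColor(im,cv2.COLOR_RGB2HSV); m=cv2.inRange(hsv,(60,80,60),(90,255,255))
k,l,st,c=cv2.connectedComponentsWithStats(m)
for i in range(1,k):
    if st[i,4]<80: continue
    p=np.argwhere(l==i)[:,::-1]; out=[st[i].tolist()]
    for z in (.056,.02):
        W=np.array([f(u,v,z) for u,v in p],np.float32)*1000; c_,s_,a=cv2.minAreaRect(W); out+= [(np.round(c_,1).tolist(),np.round(s_,1).tolist(),round(a,1))]
    print(out)
# full outline of rim
E
```

```text
[ 0.4994665  -0.31948312  0.24757637] 1.5742321744608279
[[286, 127, 111, 105, 2296], ([515.0, -324.1], [105.7, 108.6], 88.8), ([516.7, -331.9], [117.5, 120.7], 88.8)]
[[333, 154, 16, 64, 874], ([516.2, -329.5], [66.2, 14.6], 88.8), ([518.1, -337.9], [73.6, 16.2], 88.8)]
```

Request:
jog_arm(
  plan=[-0.35,0.57,0,0.2,0,0,1,0,0,0,1,0,0,0,1,0,0,0,1,0,0,0,1,0,0,0,0,0],
  claw=-0.1,
)

```text
t: 18.0
eef_pos: [0.5136, -0.3281, 0.0925]
ee_rot: [-0.005, 0.715, 0.7, -0.0]
ft_force: [-0.4, 0.1, 0.0]
width: 0.0465
grip_force: 0.0
```

```bash
python3 - <<'E'
from h import *
s,im,f=wristcam(); print(s['eef_pos'],th(s),s['width']); save('w8',im)
E
```

```text
[ 0.51361308 -0.32807291  0.09249596] 1.5495355785195937 0.04646291412879435
```

View pics/w8.png

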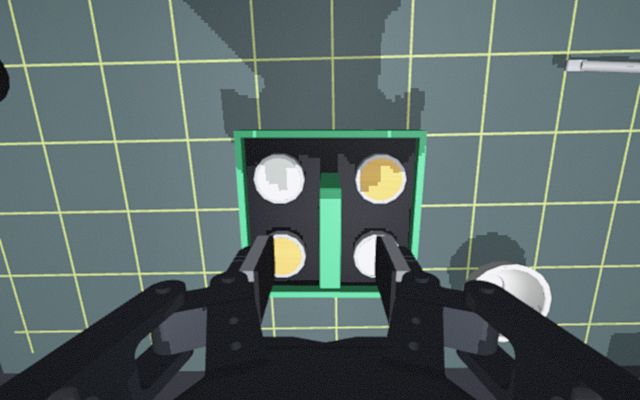

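The fin at (331,235) lies between the open fingers, about 3 mm towards +y of the tool. I'll correct that, descend and grip.

Request:
jog_arm(
  plan=[-0.06,0.1,0.8,0,0,0,0.6,0,0,0,0.35,0,0,0,0,0],
)

```text
t: 18.45
eef_pos: [0.5192, -0.3326, 0.0449]
ee_rot: [-0.0, 0.715, 0.699, -0.0]
ft_force: [0.3, 0.6, -0.4]
width: 0.0469
grip_force: 0.0
```

Request:
jog_arm(
  plan=[0,0,0,0,0,0,0,0,0,0,0,0,0,0,0,0,0,0,0,0,0,0,0,0],
  claw=1,
  force=80,
)

```text
t: 19.05
eef_pos: [0.5199, -0.3337, 0.0468]
ee_rot: [0.001, 0.715, 0.699, -0.0]
ft_force: [-3.2, 1.3, 6.2]
width: 0.0101
grip_force: 81.9
```

Request:
jog_arm(
  plan=[0,0,-0.3,0,0,0,-0.5,0,0,0,-1,0,0,0,-1,0,0,0,-1,0,0,0,-1,0,0,0,0,0],
)

```text
t: 19.75
eef_pos: [0.522, -0.3349, 0.1955]
ee_rot: [0.005, 0.715, 0.699, 0.001]
ft_force: [1.3, -0.2, -3.4]
width: 0.01
grip_force: 80.5
```

```bash
python3 - <<'E'
from h import *
s,im,f=wristcam(); print(s['eef_pos'],th(s),s['width'],s['grip_force'],s['ft_force']); save('w9',im)
print([(x['point'],x['p']) for x in arm.pinpoint('wrist','tray')[:2]])
E
```

```text
[ 0.52197355 -0.33486829  0.19546652] 1.5489761111946863 0.009954236033776431 80.458824634552 [ 1.31624032 -0.19183593 -3.42641085]
[([0.524, -0.3312, 0.1474], 0.75)]
```

View pics/w9.png

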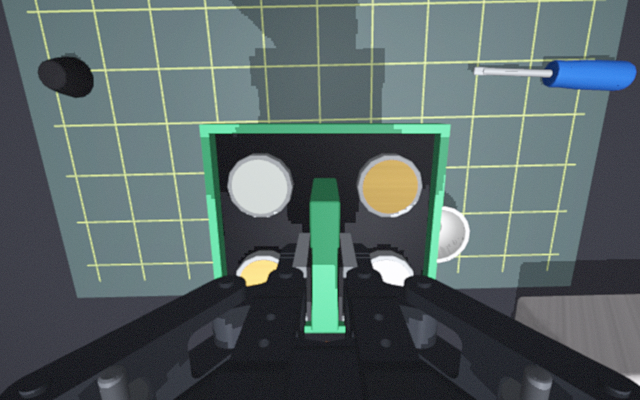

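The tray is held level by its fin, with the rim's front edge from (201,125) to (449,125). I'll work out its offset from the TCP.

```bash
cat > off.py <<'E'
from h import *
s,im,f=wristcam(); t=th(s); h=s['eef_pos'][2]-.0268
m=cv2.inRange(cv2.cvtColor(im,cv2.COLOR_RGB2HSV),(60,80,50),(90,255,255)); m[:,:180]=0; m[:,470:]=0
tl=lambda u,v,z: totool(dict(ee_rot=s['ee_rot'],eef_pos=s['eef_pos']),f(u,v,z))*30
print(s['eef_pos'].round(4),round(t,4))
for u in (230,280,370,420):
    v=np.flatnonzero(m[:,u])[0]; print('front',u,v,tl(u,v,h).round(1))
for v in (140,170,200,230):
    c=np.flatnonzero(m[v]); print('sides',v,c[0],c[-1],tl(c[0],v,h).round(1),tl(c[-1],v,h).round(1))
E
python3 off.py
```

```text
[ 0.5195 -0.3329  0.1894] 1.5488
front 230 123 [ 59.2 -44.5]
front 280 123 [ 59.2 -20.8]
front 370 124 [58.7 22. ]
front 420 123 [59.2 45.7]
sides 140 201 448 [ 51.2 -59. ] [51.2 59.8]
sides 170 204 445 [ 36.6 -59. ] [36.6 59.8]
sides 200 206 443 [ 21.2 -59.4] [21.2 60.3]
sides 230 209 438 [  5.1 -59.4] [ 5.1 59.2]
```

Request:
jog_arm(
  plan=[0.3,0,0,0,0.6,-0.05,0,0,0.8,-0.05,0,0,0.8,-0.05,0,0,0.8,-0.05,0,0,0.8,-0.05,0,0,0.8,-0.05,0,0,0.8,-0.05,0,0,0.8,-0.05,0,0,0.8,-0.05,0,0],
)

```text
t: 20.9
eef_pos: [0.5093, -0.1109, 0.1876]
ee_rot: [-0.001, 0.715, 0.7, -0.0]
ft_force: [-0.4, -0.9, -4.5]
width: 0.0099
grip_force: 80.3
```

Request:
jog_arm(
  plan=[0.8,0,0,0,0.8,0,0,0,0.8,0,0,0,0.8,0,0,0,0.8,0,0,0,0.5,0,0,-0.5,0.2,0,0,-0.7,0,0,0,-0.5,0,0,0,0,0,0,0,0],
)

```text
t: 21.9
eef_pos: [0.5124, 0.0281, 0.1881]
ee_rot: [-0.001, 0.64, 0.768, -0.0]
ft_force: [0.7, 0.5, -4.2]
width: 0.0103
grip_force: 80.3
```

```bash
python3 off.py; python3 - <<'E'
from h import *
s=arm.read_state(); print(s['t'],s['eef_pos'],th(s),totool(s,[.5139,.0285]))
E
```

```text
[0.5124 0.0281 0.1881] 1.7518
front 230 123 [ 59.1 -44.6]
front 280 124 [ 58.7 -20.9]
front 370 124 [58.7 21.9]
front 420 123 [59.2 45.6]
sides 140 200 448 [ 51.2 -59.7] [51.2 59.7]
sides 170 203 445 [ 36.5 -59.6] [36.6 59.7]
sides 200 206 442 [ 21.2 -59.6] [21.2 59.6]
sides 230 209 440 [  5.1 -59.5] [ 5.1 60.1]
21.95 [0.51266349 0.02785432 0.18831904] 1.751648730667907 [0.013758   0.04441588]
```

Request:
jog_arm(
  plan=[0,0.04,0.3,0,0,0,0.6,0,0,0,0.7,0,0,0,0.7,0,0,0,0.5,0,0,0,0.2,0,0,0,0.1,0,0,0,0,0,0,0,0,0],
)

```text
t: 22.85
eef_pos: [0.5153, 0.0275, 0.0968]
ee_rot: [0.001, 0.64, 0.768, 0.0]
ft_force: [-0.4, 0.2, -4.8]
width: 0.0101
grip_force: 80.2
```

Request:
jog_arm(
  plan=[0,0,0.07,0,0,0,0,0,0,0,0,0],
)

```text
t: 23.15
eef_pos: [0.5147, 0.0276, 0.0941]
ee_rot: [0.0, 0.64, 0.768, 0.0]
ft_force: [0.5, 0.5, -4.6]
width: 0.0106
grip_force: 80.2
```

Request:
jog_arm(
  plan=[0,0,0.06,0,0,0,0,0,0,0,0,0],
)

```text
t: 23.45
eef_pos: [0.5145, 0.0276, 0.0919]
ee_rot: [-0.0, 0.64, 0.768, -0.0]
ft_force: [0.6, 0.2, -4.2]
width: 0.0101
grip_force: 80.2
```

Request:
jog_arm(
  plan=[0,0,0.08,0,0,0,0,0,0,0,0,0],
)

```text
t: 23.75
eef_pos: [0.5144, 0.0276, 0.0894]
ee_rot: [-0.0, 0.64, 0.768, -0.0]
ft_force: [-1.1, 0.1, -4.0]
width: 0.0103
grip_force: 80.2
```

Request:
jog_arm(
  plan=[0,0,0.06,0,0,0,0,0,0,0,0,0],
)

```text
t: 24.05
eef_pos: [0.5146, 0.0276, 0.0878]
ee_rot: [0.0, 0.64, 0.768, 0.0]
ft_force: [-0.3, 0.6, -4.4]
width: 0.0102
grip_force: 80.4
```

Request:
jog_arm(
  plan=[0,0,0.05,0,0,0,0,0],
)

```text
t: 24.25
eef_pos: [0.5147, 0.0275, 0.0878]
ee_rot: [0.0, 0.64, 0.768, -0.0]
ft_force: [-6.2, 0.3, 7.7]
width: 0.01
grip_force: 82.1
```

Request:
jog_arm(
  plan=[0,0,0.05,0,0,0,0,0],
)

```text
t: 24.45
eef_pos: [0.5147, 0.0276, 0.0877]
ee_rot: [-0.0, 0.64, 0.769, -0.0]
ft_force: [-11.7, 0.0, 19.9]
width: 0.0102
grip_force: 83.8
```

The tray is seated, with the board's contact force showing at the wrist. I'll ease off the extra pressure, release and rise.

Request:
jog_arm(
  plan=[0,0,-0.07,0,0,0,0,0,0,0,0,0],
)

```text
t: 24.75
eef_pos: [0.5151, 0.0275, 0.0878]
ee_rot: [0.0, 0.64, 0.768, 0.0]
ft_force: [-3.3, 1.1, 6.7]
width: 0.01
grip_force: 81.9
```

Request:
jog_arm(
  plan=[0,0,0,0,0,0,0,0,0,0,0,0,0,0,0,0,0,0,0,0],
  claw=0,
)

```text
t: 25.25
eef_pos: [0.5145, 0.0275, 0.0868]
ee_rot: [-0.0, 0.64, 0.768, -0.0]
ft_force: [0.6, 0.5, -0.2]
width: 0.0428
grip_force: 0.0
```

Request:
jog_arm(
  plan=[0,0,-0.3,0,0,0,-0.7,0,0,0,-1,0,0,0,-1,0,0,0,-1,0,0,0,-1,0,0,0,0,0],
)

```text
t: 25.95
eef_pos: [0.5174, 0.0273, 0.2429]
ee_rot: [0.004, 0.64, 0.768, 0.003]
ft_force: [0.0, 0.1, 0.2]
width: 0.0425
grip_force: 0.0
```

```bash
python3 - <<'E'
from m import *
s,im,f=wristcam(); print(s['t'],s['eef_pos'],th(s),s['width'],s['ft_force'])
m=cv2.inRange(cv2.cvtColor(im,cv2.COLOR_RGB2HSV),(60,80,50),(90,255,255)); k,l,st,c=cv2.connectedComponentsWithStats(m)
for col,lo,hi,z in (('tray',(60,80,50),(90,255,255),.061),('board',(100,120,60),(125,255,255),.041)):
    m=cv2.inRange(cv2.cvtColor(im,cv2.COLOR_RGB2HSV),lo,hi); m[:,:150]=0;m[:,500:]=0
    k,l,st,c=cv2.connectedComponentsWithStats(m); i=1+np.argmax(st[1:,4]); p=np.argwhere(l==i)[:,::-1]
    print(col,st[i],cv2.minAreaRect(np.array([f(u,v,z) for u,v in p],np.float32)*1000))
for n in ('tray','board'): print(n,[(x['point'],x['p']) for x in arm.pinpoint('wrist',n)[:1]])
E
```

```text
25.95 [0.51739022 0.02733749 0.24294482] 1.7528601299070707 0.04252304025639735 [0.01731529 0.0813495  0.22977144]
tray [ 257  116  127  116 2737] ((515.4659423828125, 28.74423599243164), (119.3252944946289, 115.11451721191406), 10.448479652404785)
board [ 245  102  148  134 4239] ((513.628662109375, 28.69189453125), (145.54806518554688, 140.06491088867188), 10.218470573425293)
tray [([0.5151, 0.0318, 0.0425], 0.93)]
board []
```

```bash
python3 -c "
from h import *
print(arm.job_done())"
```

```text
the job is handed in; nothing more can be done
None
```

I put the red-dot head in the reject bin, slid the board home against the stop, and lowered and released the tray on it about 2 mm off centre; I handed in at about 26 s, and no verdict came back.

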